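# Stow the shorter panels, square up the long one

### The arm

A 6-joint arm with a two-finger parallel gripper is mounted at the origin on the work surface. World frame = base frame: x ahead of the robot, y to its left, z up, the work surface at z = 0. Lengths are in m, angles in rad, forces in N, time in s.
With the tool pointing down it reaches from about 0.275 to 0.725 m from the base axis. Payload 15.9 kg.
Tool frame: the origin (TCP) lies on the centre line of the jaws, within the pads' length; the fingertips stand 19 mm ahead of it and the grasp point (between the pads) is the TCP (env.nose_length is the distance from the TCP to the fingertips, in m); z points along the fingers, y is the line along which they close (so a half turn about z gives the same grasp; the last joint's range is limited). The gripper opens to 85 mm and grips with 20 to 120 N. Pads are 22 mm wide; open, the fingers measure 114 mm over their backs; the gripper's body (76 mm by 85 mm) begins 54 mm behind the grasp point. The pads swing forward as they close: fully open they stand 13 mm farther back than shut.
Start: joints at [-1.212, 0.213, -0.034, 1.323, 0, 1.571], TCP at [0.176, -0.468, 0.25] pointing down, gripper open.
Joint ranges: [-2.98, 2.98], [-0.74, 1.72], [-1.14, 1.35], [-2.1, 2.04], [-1.57, 1.44], [-3.14, 3.14]. Speed limits (rad/s): [1.89, 1.89, 2.39, 2.57, 3.14, 3.14].

### API

Orientations are given as a rotation vector (axis times angle).
In Python, from bench import env, imaging gives the robot as it stands.
- The arm moves only by the tool carry_out, never from a script. Its argument "motion" is a list of rows, each an object with "dp": the shift along the tool's x, y, z in mm, a list of three; "delta_rot": the turn, a rotation vector about the tool's x, y, z in degrees, a list of three; "fingers": the closure in counts, from 0 (fully open) to 255 (shut). In form: [{"dp": [dx, dy, dz], "delta_rot": [wx, wy, wz], "fingers": fingers}, ...]. A call has 1 to 20 rows; each row shifts and turns the commanded pose from where the row before left it, along the tool's axes as they then stand; what a row does not reach is not made up. A row lasts 1/12 s, in which the tool goes at most 41.7 mm and 7.16 degrees, less where a joint would pass 70% of its speed; a pose out of reach is approached as far as the arm can. A call is refused whole if a number of a shift passes 41.7 or a number of a turn 7.16, either way. A call with a gripper value outside its range is refused whole. The fingers move at their own pace and stop on an object; the grip force is fixed at half the most. Time passes only in rows, so rows that do not move let the fingers close. It gives the time, the measured TCP pose, the force, the opening and the grip force at its end, in the units of the state.
- env.get_obs(): the state, without advancing time (a new reading comes with each control period).
- imaging.snapshot(name): name is "scene" or "top" or "wrist"; returns a dict with "frame" (480x640x3 uint8, red, green, blue), "fx", "fy", "cx", "cy" (pixels), "T" (4x4, takes a point from camera to world coordinates); the wrist camera has in their place "T_tool_cam" (4x4, takes a point from camera to tool coordinates, whose origin is the TCP and whose axes are the flange's). Camera axes: x right, y down, z forward; pixel columns grow to the right and rows downward; lengths in m; the calibration is good to about 2 mm. A picture is of the moment at which its call begins: read the wrist's pose just before it. There is no depth.
- env.sign_off(): hands the job in; it is judged then, once.
The state is a dict: "clock": time; "joint_pos": joint angles; "joint_velocities": joint speeds; "joint_efforts": joint torques, N m; "position": TCP position; "tcp_rot": TCP orientation; "force": force on the tool from outside, world axes, zero at the start; "moment": the same for the moment, N m; "width": finger opening in m; "gripper_force": force on a finger pad.
Only numpy, scipy, OpenCV 4.12 (cv2) and the standard library are available. Lean on these libraries where they do the work, as an engineer would, in place of code of your own. Each camera call takes 0.05 s, during which the arm holds its last target. There are 200 camera calls.

### The job

Three look-alike ribbed painting panels lie on the bench: put the shortest and the middle one away, each flat in the tray that fits its length, and let go of them. Then lay the longest flat on the squaring board and press it firmly into the corner, its long edge against the longer stop and its end against the shorter stop at the same time; finish while still holding it there, pressed on both stops, and leave the other things on the bench alone.

Things in the scene. Friction and masses are not known exactly. Their poses are not given: they have to be found in the camera images.
- panel_short: the shortest of three look-alike wooden painting panels, all lying face down: plywood board 55 wide (x) x 70 long (y) x 12 mm thick, with one pale wooden rib glued along the middle of its back, 18 wide (x) x 54 long (y) x 26 mm tall, so its top is 38 mm above the underside. Grip it by the rib. Origin: centre of the underside; z up; turned half round it is the same. Between 40 and 110 g
- panel_middle: the middle one of three look-alike wooden painting panels, all lying face down: plywood board 55 wide (x) x 95 long (y) x 12 mm thick, with one pale wooden rib glued along the middle of its back, 18 wide (x) x 79 long (y) x 26 mm tall, so its top is 38 mm above the underside. Grip it by the rib. Origin: centre of the underside; z up; turned half round it is the same. Between 40 and 110 g
- panel_long: the longest of three look-alike wooden painting panels, all lying face down: plywood board 55 wide (x) x 120 long (y) x 12 mm thick, with one pale wooden rib glued along the middle of its back, 18 wide (x) x 104 long (y) x 26 mm tall, so its top is 38 mm above the underside. Grip it by the rib. Origin: centre of the underside; z up; turned half round it is the same. Between 40 and 110 g
- tray_short_in (a point): centre of the inner floor of the fixed grey-painted tray that fits the shortest panel: inside 62 wide (x) x 78 long (y) mm, floor 5 mm above the bench, walls 5 mm thick with rims 14 mm above the bench (9 mm above the floor)
- tray_middle_in (a point): centre of the inner floor of the fixed grey-painted tray that fits the middle panel: inside 62 wide (x) x 103 long (y) mm, floor 5 mm above the bench, walls 5 mm thick with rims 14 mm above the bench (9 mm above the floor)
- jig: squaring board, fixed to the bench, off-white with dark stops: 150 (x) x 190 (y) x 8 mm thick, with two wooden stops 14 wide and 12 mm tall on its upper face (stop tops 20 mm above the bench), one along its +x edge, one along its +y edge. Origin: centre of the underside, at bench height
- corner (a point): the inside corner where the two stops meet, on the upper face of the squaring board (8 mm above the bench), at x +61, y +81 mm in the board's frame, axes as the board's. The longer stop's face is the plane x = 0 here and runs to -y; the shorter stop's face is the plane y = 0 and runs to -x. The longest panel, home in the corner, has its origin at x -27.5, y -60, z 0 mm from here, its length along y. Press towards +x and +y
- stop_long: the longer stop, 190 mm along the board's y, at its +x edge; fixed to the board and sharing its origin and axes; rigid. Friction on stops and board is about 0.6: a panel pressed on one stop drags as it slides along it, which can feel like the other stop
- stop_short: the shorter stop, 136 mm along the board's x, at its +y edge; fixed to the board and sharing its origin and axes; rigid. Friction on stops and board is about 0.6: a panel pressed on one stop drags as it slides along it, which can feel like the other stop
- tumbler: bystander, leave alone: glass tumbler, 72 mm across, 85 mm tall; origin at the centre of its underside
- jar: bystander, leave alone: amber jar with black cap, 60 mm across, 75 mm tall; origin at the centre of its underside
- tube: bystander, leave alone: paint tube lying flat, 30 x 100 x 18 mm, length along y; origin at the centre of its underside
- tape: bystander, leave alone: roll of tape lying flat, 90 mm across, 24 mm tall; origin at the centre of its underside
Not all that is in view belongs to the job. What is shaped like the panel_middle but orange or purple is not meant.

How it is judged:
By the outcome, as a careful person would: the job done as asked, in the order asked, and still so for the second after the job is handed in, while the arm keeps its last pose, push and grip.
It also fails if it takes over 61 s, if anything falls off the work surface, if the arm or the gripper's body presses on something with over 40 N, if the wrist force passes 120 N, or if a joint passes its speed limit or range.

## Working session

There is one attempt and no reset: what is moved stays moved. The work goes in short steps, Python scripts to look and compute and a tool call to move; the robot and the scene stay as the last step left them, time stands still between calls to the robot, and variables do not carry over. Pictures are saved under pics/ and viewed, at most 12 in all, crops included, and the job is handed in when it is done.

Besides the shell and the picture viewer there is one more tool, called after "Call:" as name(argument=value, ...) on one line, values as JSON. carry_out: Moves the arm, as the interface text tells. Its arguments: {"type":"object","properties":{"motion":{"type":"array","items":{"type":"object","properties":{"dp":{"type":"array","items":{"type":"number"}},"delta_rot":{"type":"array","items":{"type":"number"}},"fingers":{"type":"number"}}}}},"required":["motion"]}

```bash
mkdir -p pics; ls; python3 - <<'E'
from bench import env, imaging
import cv2,pickle
d={}
for n in("top","scene"):
    s=imaging.snapshot(n); d[n]=s
    cv2.imwrite(f"pics/{n}0.png",s["frame"][:,:,::-1]); print(n,s["fx"],s["fy"],s["cx"],s["cy"],s["T"].round(3).tolist())
pickle.dump(d,open("d0.pkl","wb"))
print(env.get_obs(),env.nose_length)
E
```

```text
pics
top 477.0347016176058 477.0347016176058 316.8804550687943 241.533818919658 [[0.011, -0.989, 0.147, 0.411], [-0.999, -0.006, 0.033, 0.022], [-0.032, -0.147, -0.989, 0.899], [0.0, 0.0, 0.0, 1.0]]
scene 476.1771688967986 476.1771688967986 321.39028101027685 239.94662063713895 [[-0.531, 0.72, -0.447, 0.942], [0.848, 0.454, -0.275, 0.267], [0.005, -0.525, -0.851, 0.764], [0.0, 0.0, 0.0, 1.0]]
{'clock': 0.1, 'joint_pos': array([-1.21198820e+00,  2.13344702e-01, -3.49573541e-02,  1.32345787e+00,
        6.37409491e-06,  1.57079797e+00]), 'joint_velocities': array([-0.00039539, -0.00095527,  0.00322136,  0.00042129,  0.00030394,
        0.00019673]), 'joint_efforts': array([-6.59551704e-03, -6.87249184e+01,  4.87806165e+01,  1.23914040e-02,
       -4.34008671e-04,  1.25559799e-05]), 'position': array([ 0.17549173, -0.46791927,  0.24986223]), 'tcp_rot': array([-3.09023716e+00, -5.60424006e-01,  2.60167111e-04]), 'force': array([ 0.44796012,  0.87670702, -0.35835988]), 'moment': array([ 0.02301217, -0.01167633,  0.00266823]), 'gripper_force': 0.0, 'width': 0.08541736329119494} 0.019
```

View pics/top0.png

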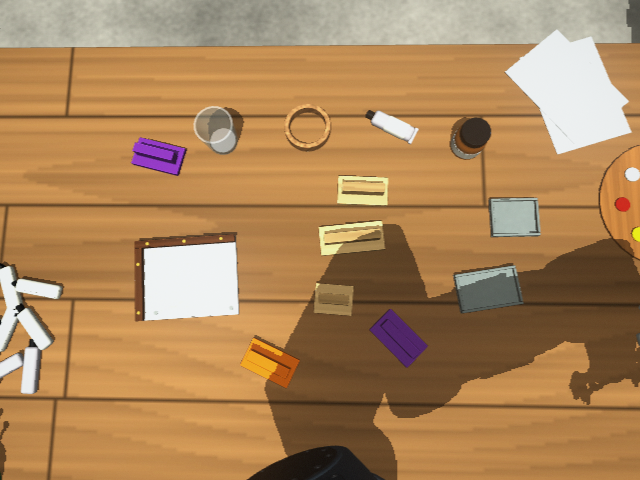

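View pics/scene0.png

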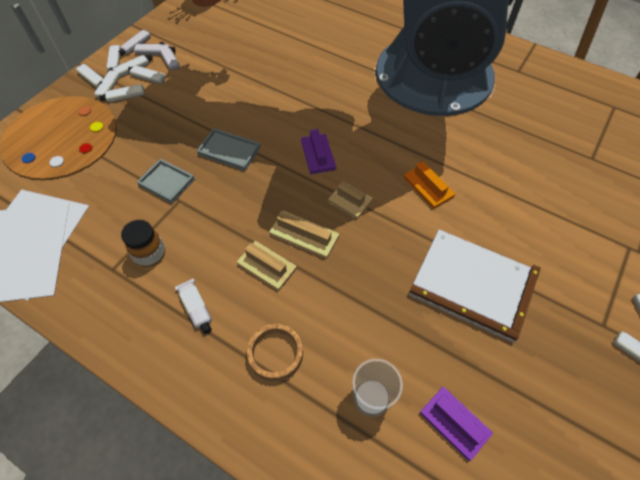

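Top view: the panel candidates are (333,299), about 38 px long; (363,190), about 50 px; and (352,237), about 65 px. At roughly 530 px/m these match 70, 95 and 120 mm, so they are short, middle and long. The purple items (158,156) and (398,338) and the orange one (270,361) are decoys. The trays are at (514,217), the short one, and (488,288), the middle one. The jig is at (187,278), with its long stop at the top and short stop at the left. I'll check these in one enlarged crop.

```bash
cat > h.py <<'E'
import numpy as np, cv2
def ray(s,uv,z,T=None):
    "pixels (N,2) -> world points on plane z"
    T=s["T"] if T is None else T
    uv=np.atleast_2d(np.asarray(uv,float))
    d=np.c_[(uv[:,0]-s["cx"])/s["fx"],(uv[:,1]-s["cy"])/s["fy"],np.ones(len(uv))]@T[:3,:3].T
    o=T[:3,3]; return o+d*((z-o[2])/d[:,2])[:,None]
def rect(mask,s,z,T=None):
    "largest blob -> rectangle on plane z: centre, (w,l) mm, heading of the long side, deg"
    c=max(cv2.findContours(mask,cv2.RETR_EXTERNAL,cv2.CHAIN_APPROX_NONE)[0],key=cv2.contourArea)
    p=ray(s,c[:,0],z,T)[:,:2]
    (cx,cy),(a,b),_=r=cv2.minAreaRect((p*1000).astype(np.float32))
    q=cv2.boxPoints(r); e=[q[1]-q[0],q[2]-q[1]]; e=max(e,key=np.linalg.norm)
    return np.round([cx,cy],1),np.round(sorted((a,b)),1),round(float(np.degrees(np.arctan2(e[1],e[0]))%180),2),cv2.boundingRect(c)
E
python3 - <<'E'
import pickle,cv2,numpy as np
d=pickle.load(open("d0.pkl","rb"));f=d["top"]["frame"][:,:,::-1]
a=cv2.resize(f[170:320,300:400],None,fx=4,fy=4,interpolation=cv2.INTER_CUBIC)
b=cv2.resize(f[180:330,447:547],None,fx=4,fy=4,interpolation=cv2.INTER_CUBIC)
cv2.imwrite("pics/crop.png",np.hstack([a,b]))
h=cv2.cvtColor(d["top"]["frame"],cv2.COLOR_RGB2HSV)
for p in [(363,180),(363,188),(350,228),(326,245),(370,245),(325,287),(333,297),(345,308),(410,220),(410,260),(300,190),(514,217),(488,290),(500,300),(190,280),(138,280),(190,239)]: print(p,h[p[1],p[0]])
E
```

```text
(363, 180) [ 20 122 177]
(363, 188) [ 19 125 228]
(350, 228) [ 20 121 179]
(326, 245) [ 29  89 230]
(370, 245) [ 19 124 166]
(325, 287) [ 18 125 159]
(333, 297) [ 17 135 132]
(345, 308) [ 19 126 158]
(410, 220) [ 16 151 188]
(410, 260) [ 15 149  89]
(300, 190) [ 16 150 202]
(514, 217) [ 67  18 187]
(488, 290) [65 16 97]
(500, 300) [67 23 99]
(190, 280) [ 90   4 244]
(138, 280) [ 11 157 115]
(190, 239) [ 11 152 111]
```

View pics/crop.png

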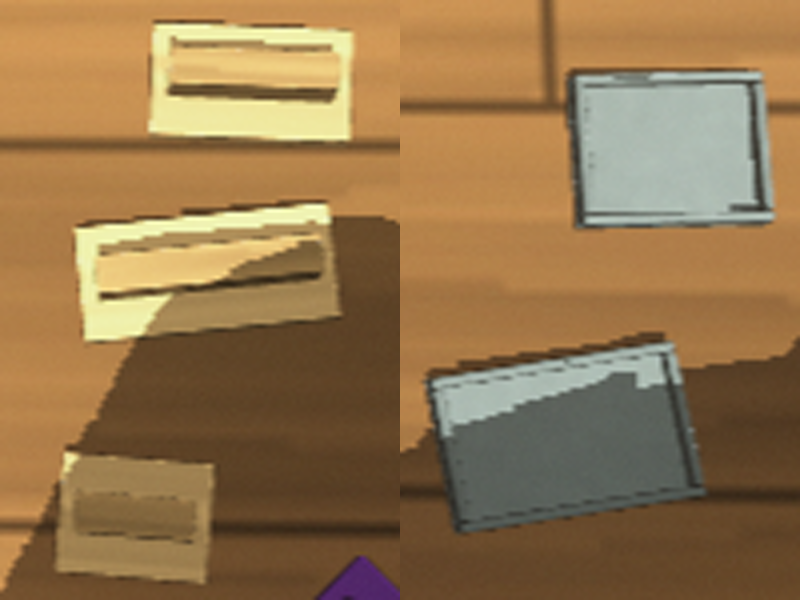

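The crop confirms it: middle panel at the top left, long below it, short in shadow at the bottom, all pale plywood with ribs. The right half shows the small tray above the longer one. Next I'll measure them.

```bash
python3 - <<'E'
import pickle,cv2,numpy as np
from h import *
d=pickle.load(open("d0.pkl","rb"))
for n in ("top",):
    s=d[n]; h=cv2.cvtColor(s["frame"],cv2.COLOR_RGB2HSV)
    def box(m,x,y,w,hh):
        o=np.zeros_like(m); o[y:y+hh,x:x+w]=m[y:y+hh,x:x+w]
        return cv2.morphologyEx(o,cv2.MORPH_CLOSE,np.ones((5,5)))
    pm=((h[...,0]>=17)&(h[...,1]<138)).astype(np.uint8)*255
    gm=((h[...,1]<75)).astype(np.uint8)*255
    for k,b,m,z in [("middle",(330,168,64,40),pm,.012),("long",(312,213,80,46),pm,.012),("short",(308,277,50,42),pm,.012),
                  ("trayS",(480,185,70,60),gm,.014),("trayM",(445,255,90,66),gm,.014),("jigwhite",(130,225,120,105),gm,.008)]:
        print(k,rect(box(m,*b),s,z))
    # hand-read corners
    for k,o,c,z in [("mid",(300,170),[(152,21),(355,31),(351,141),(149,132)],.012),("long",(300,170),[(75,227),(328,204),(341,316),(86,341)],.012),
       ("short",(300,170),[(66,453),(214,463),(206,582),(57,571)],.012),("tS",(447,180),[(169,72),(363,72),(373,221),(177,227)],.014),("tM",(447,180),[(28,380),(273,343),(304,494),(60,532)],.014)]:
        p=ray(s,np.array(c)/4+o,z)[:,:2]*1000
        print(k,p.mean(0).round(1),np.linalg.norm(p-np.roll(p,-1,0),axis=1).round(1),[round(float(np.degrees(np.arctan2(*(v)[::-1]))),1) for v in (p[0]-p[1],p[3]-p[2])])
    p=ray(s,[(145,248),(238,241),(239,313),(145,320)],.008)*1000; print(p.round(1))
from bench import env,imaging
w=imaging.snapshot("wrist"); print(w["fx"],w["cx"],w["cy"],w["T_tool_cam"].round(4).tolist())
E
```

```text
middle (array([641.5, -33.8]), array([57.4, 96.2]), 87.69, (337, 176, 52, 31))
long (array([550.4, -12.9]), array([ 55.9, 121. ]), 96.27, (318, 221, 67, 35))
short (array([436. ,  20.7]), array([54.6, 70.7]), 85.89, (314, 283, 40, 33))
trayS (array([ 591.3, -316. ]), array([72.3, 91.8]), 90.31, (489, 198, 52, 39))
trayM (array([ 457.2, -261.9]), array([ 71.2, 116.5]), 99.28, (453, 265, 71, 48))
jigwhite (array([473.2, 290.6]), array([146.9, 178.5]), 94.41, (143, 236, 96, 85))
mid [642.2 -34.7] [97.  53.8 95.7 54.5] [87.1, 87.6]
long [550.1 -13.6] [119.7  53.5 119.7  54.5] [95.5, 96.0]
short [435.4  19.4] [68.7 54.6 68.6 54.4] [86.6, 86.4]
tS [ 591.2 -316.8] [89.9 70.7 89.9 73.8] [90.2, 92.1]
tM [ 456.3 -263. ] [113.6  69.5 111.9  70.1] [99.1, 99.4]
[[529.1 380.3   8. ]
 [543.6 202.2   8. ]
 [408.4 195.6   8. ]
 [393.6 371.6   8. ]]
341.4678050965706 312.11604711321013 239.54375104978445 [[0.0001, -0.9572, -0.2894, 0.0735], [1.0, 0.0003, -0.0009, 0.0], [0.001, -0.2894, 0.9572, -0.1233], [0.0, 0.0, 0.0, 1.0]]
```

Call:
carry_out(motion=[{"dp":[0,0,12],"delta_rot":[0,0,-6.56],"fingers":90},{"dp":[0,0,12],"delta_rot":[0,0,-6.56],"fingers":90},{"dp":[0,0,12],"delta_rot":[0,0,-6.56],"fingers":90},{"dp":[0,0,12],"delta_rot":[0,0,-6.56],"fingers":90},{"dp":[0,0,12],"delta_rot":[0,0,-6.56],"fingers":90},{"dp":[0,0,12],"delta_rot":[0,0,-6.56],"fingers":90},{"dp":[0,0,12],"delta_rot":[0,0,-6.56],"fingers":90},{"dp":[0,0,12],"delta_rot":[0,0,-6.56],"fingers":90},{"dp":[0,0,12],"delta_rot":[0,0,-6.56],"fingers":90},{"dp":[0,0,12],"delta_rot":[0,0,-6.56],"fingers":90},{"dp":[33.6,15.2,0],"delta_rot":[0,0,0],"fingers":90},{"dp":[33.6,15.2,0],"delta_rot":[0,0,0],"fingers":90},{"dp":[33.6,15.2,0],"delta_rot":[0,0,0],"fingers":90},{"dp":[33.6,15.2,0],"delta_rot":[0,0,0],"fingers":90},{"dp":[33.6,15.2,0],"delta_rot":[0,0,0],"fingers":90},{"dp":[33.6,15.2,0],"delta_rot":[0,0,0],"fingers":90},{"dp":[33.6,15.2,0],"delta_rot":[0,0,0],"fingers":90},{"dp":[33.6,15.2,0],"delta_rot":[0,0,0],"fingers":90},{"dp":[33.6,15.2,0],"delta_rot":[0,0,0],"fingers":90},{"dp":[33.6,15.2,0],"delta_rot":[0,0,0],"fingers":90}])

```text
clock: 1.82
position: [0.3501, -0.1414, 0.1304]
tcp_rot: [2.295, 2.145, 0.0]
force: [1.3, -1.2, -0.5]
width: 0.0553
gripper_force: 0.0
```

Call:
carry_out(motion=[{"dp":[33.6,15.2,0],"delta_rot":[0,0,0],"fingers":90},{"dp":[33.6,15.2,0],"delta_rot":[0,0,0],"fingers":90},{"dp":[33.6,15.2,0],"delta_rot":[0,0,0],"fingers":90},{"dp":[33.6,15.2,0],"delta_rot":[0,0,0],"fingers":90},{"dp":[33.6,15.2,0],"delta_rot":[0,0,0],"fingers":90},{"dp":[0,0,0],"delta_rot":[0,0,0],"fingers":90},{"dp":[0,0,0],"delta_rot":[0,0,0],"fingers":90}])

```text
clock: 2.4
position: [0.4371, 0.021, 0.13]
tcp_rot: [-2.291, -2.149, 0.001]
force: [-0.3, -0.5, 1.0]
width: 0.0548
gripper_force: 0.0
```

```bash
cat >> h.py <<'E'
from scipy.spatial.transform import Rotation as Ro
def wrist():
    from bench import env,imaging
    o=env.get_obs(); s=imaging.snapshot("wrist")
    W=np.eye(4); W[:3,:3]=Ro.from_rotvec(o["tcp_rot"]).as_matrix(); W[:3,3]=o["position"]
    s["T"]=W@s["T_tool_cam"]; return o,s
def head(o):
    R=Ro.from_rotvec(o["tcp_rot"]).as_matrix(); return float(np.degrees(np.arctan2(R[1,0],R[0,0])))
def go(o,xyz,hd):
    "tool-axis shift (mm) and tool-z turn (deg) from the pose o to xyz (mm) at heading hd; shift both before and after the turn"
    R=Ro.from_rotvec(o["tcp_rot"]).as_matrix(); d=np.asarray(xyz)-o["position"]*1000
    t=hd-head(o); R2=Ro.from_euler("z",t,degrees=True).as_matrix()@R
    print("pos",(o["position"]*1000).round(1),"head",round(head(o),2),"tilt",R[:,2].round(4),"turn",round(-t,2),"dp",(d@R).round(1),"dp after turn",(d@R2).round(1),"clk",round(o["clock"],2),"w",round(o["width"]*1000,1))
E
python3 - <<'E'
from h import *
o,s=wrist(); go(o,[435.7,20,35],86.2)
h=cv2.cvtColor(s["frame"],cv2.COLOR_RGB2HSV)
m=((h[...,0]>=17)&(h[...,1]<138)).astype(np.uint8)*255
print(rect(cv2.morphologyEx(m,cv2.MORPH_OPEN,np.ones((5,5))),s,.012))
f=s["frame"][:,:,::-1]; cv2.imwrite("pics/w1.png",np.hstack([f,cv2.merge([m]*3)])[::2,::2])
E
```

```text
pos [437.1  21.  130. ] head 86.35 tilt [-6.e-04 -0.e+00 -1.e+00] turn 0.15 dp [-1.  -1.3 95. ] dp after turn [-1.  -1.3 95. ] clk 2.4 w 54.8
(array([436.7, -74.7]), array([274.9, 597.5]), 176.48, (0, 184, 640, 296))
```

View pics/w1.png

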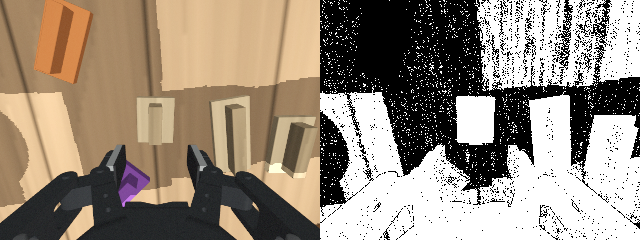

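The wrist view (half scale) shows the short panel at about (155,120), roughly under the tool. The middle and long panels are at its right, so I'll mask that panel alone.

```bash
python3 - <<'E'
from h import *
o,s=wrist()
h=cv2.cvtColor(s["frame"],cv2.COLOR_RGB2HSV)
m=((h[...,0]>=17)&(h[...,1]<138)).astype(np.uint8)*255
b=np.zeros_like(m); b[180:300,260:365]=m[180:300,260:365]
b=cv2.morphologyEx(b,cv2.MORPH_OPEN,np.ones((7,7)))
r=rect(b,s,.012); print(r)
go(o,[*r[0],35],r[2])
E
```

```text
(array([435. ,  19.5]), array([55.4, 75.5]), 85.89, (272, 190, 78, 99))
pos [436.6  19.9 130. ] head 86.26 tilt [-9.e-04 -2.e-04 -1.e+00] turn 0.37 dp [-0.4 -1.5 95. ] dp after turn [-0.5 -1.4 95. ] clk 2.45 w 55.0
```

Call:
carry_out(motion=[{"dp":[-0.5,-0.7,30],"delta_rot":[0,0,0.3],"fingers":90},{"dp":[-0.5,-0.7,30],"delta_rot":[0,0,0],"fingers":90},{"dp":[0,0,25],"delta_rot":[0,0,0],"fingers":90},{"dp":[0,0,10],"delta_rot":[0,0,0],"fingers":90},{"dp":[0,0,0],"delta_rot":[0,0,0],"fingers":255},{"dp":[0,0,0],"delta_rot":[0,0,0],"fingers":255},{"dp":[0,0,0],"delta_rot":[0,0,0],"fingers":255},{"dp":[0,0,0],"delta_rot":[0,0,0],"fingers":255},{"dp":[0,0,0],"delta_rot":[0,0,0],"fingers":255}])

```text
clock: 3.25
position: [0.4362, 0.0182, 0.0365]
tcp_rot: [2.3, 2.138, 0.002]
force: [-1.5, -3.2, 11.4]
width: 0.0164
gripper_force: 60.0
```

```bash
python3 - <<'E'
from h import *
from bench import env
o=env.get_obs(); print(o["gripper_force"],o["force"]); go(o,[591.3,-316.3,130],91)
E
```

```text
59.96532618999481 [-1.46976714 -3.22979191 11.36607327]
pos [436.2  18.2  36.5] head 85.83 tilt [ 2.1e-03 -2.0e-04 -1.0e+00] turn -5.17 dp [-322.4  179.2  -93.1] dp after turn [-337.2  149.4  -93.2] clk 3.25 w 16.4
```

Call:
carry_out(motion=[{"dp":[0,0,-20],"delta_rot":[0,0,0],"fingers":255},{"dp":[0,0,-25],"delta_rot":[0,0,-2.6],"fingers":255},{"dp":[0,0,-25],"delta_rot":[0,0,-2.6],"fingers":255},{"dp":[0,0,-25],"delta_rot":[0,0,0],"fingers":255},{"dp":[-26,11.5,0],"delta_rot":[0,0,0],"fingers":255},{"dp":[-26,11.5,0],"delta_rot":[0,0,0],"fingers":255},{"dp":[-26,11.5,0],"delta_rot":[0,0,0],"fingers":255},{"dp":[-26,11.5,0],"delta_rot":[0,0,0],"fingers":255},{"dp":[-26,11.5,0],"delta_rot":[0,0,0],"fingers":255},{"dp":[-26,11.5,0],"delta_rot":[0,0,0],"fingers":255},{"dp":[-26,11.5,0],"delta_rot":[0,0,0],"fingers":255},{"dp":[-26,11.5,0],"delta_rot":[0,0,0],"fingers":255},{"dp":[-26,11.5,0],"delta_rot":[0,0,0],"fingers":255},{"dp":[-26,11.5,0],"delta_rot":[0,0,0],"fingers":255},{"dp":[-26,11.5,0],"delta_rot":[0,0,0],"fingers":255},{"dp":[-26,11.5,0],"delta_rot":[0,0,0],"fingers":255},{"dp":[-25,11.4,0],"delta_rot":[0,0,0],"fingers":255},{"dp":[0,0,0],"delta_rot":[0,0,0],"fingers":255},{"dp":[0,0,0],"delta_rot":[0,0,0],"fingers":255}])

```text
clock: 4.83
position: [0.5911, -0.3168, 0.1303]
tcp_rot: [2.202, 2.24, 0.0]
force: [-0.4, 0.6, -0.5]
width: 0.0171
gripper_force: 58.9
```

```bash
cat >> h.py <<'E'
def look(name,xyz,hd):
    o,s=wrist(); go(o,xyz,hd); print("F",o["force"].round(1)); cv2.imwrite(f"pics/{name}.png",s["frame"][:,:,::-1]); return o,s
E
python3 - <<'E'
from h import *
look("w2",[591.3,-316.3,41.5],91)
E
```

```text
pos [ 591.1 -316.8  130.3] head 90.97 tilt [ 3.e-04 -1.e-04 -1.e+00] turn -0.03 dp [ 0.6  0.2 88.8] dp after turn [ 0.6  0.2 88.8] clk 4.83 w 17.1
F [-0.4  0.6 -0.5]
```

View pics/w2.png

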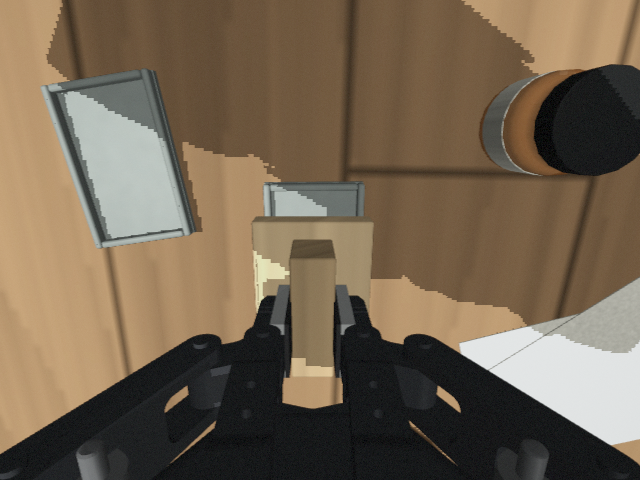

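The wrist view shows the held panel with its far edge at (252..373, 218) and the tray's far outer rim at (264..364, 183). I'll compare both in world coordinates.

```bash
python3 - <<'E'
from h import *
o,s=wrist(); z0=o["position"][2]-.0365
print("tray far rim",(ray(s,[(264,184),(364,183)],.014)*1000).round(1).tolist())
print("panel front",(ray(s,[(252,218),(373,217)],z0+.012)*1000).round(1).tolist(), "rib",(ray(s,[(291,242),(335,242)],z0+.038)*1000).round(1).tolist())
# middle tray rim outer corners, seen left
p=ray(s,[(42,87),(153,69),(193,232),(98,247)],.014)[:,:2]*1000; print("tM",p.round(1).tolist(),p.mean(0).round(1))
E
```

```text
tray far rim [[556.2, -274.6, 14.0], [626.1, -272.6, 14.0]]
panel front [[563.3, -277.4, 106.0], [617.0, -276.0, 106.0]] rib [[582.2, -280.2, 132.0], [598.6, -279.9, 132.0]]
tM [[414.0, -214.7], [487.1, -202.8], [503.7, -310.3], [432.6, -323.1]] [ 459.4 -262.7]
```

```bash
python3 - <<'E'
from h import *
o,s=wrist(); z0=o["position"][2]-.0365
for n,p,z in [("rib base",[(291,241),(335,241)],z0+.012),("rib top",[(291,257),(335,257)],z0+.038),("board bottom",[(252,218),(373,217)],z0),("board top",[(252,224),(373,223)],z0+.012)]:
    print(n,(ray(s,p,z)*1000).round(1).tolist())
E
```

```text
rib base [[580.5, -287.2, 106.1], [600.4, -286.8, 106.1]]
rib top [[582.1, -285.5, 132.1], [598.7, -285.2, 132.1]]
board bottom [[561.1, -279.7, 94.1], [619.1, -278.1, 94.1]]
board top [[563.1, -279.6, 106.1], [617.0, -278.1, 106.1]]
```

Call:
carry_out(motion=[{"dp":[-2.2,0.5,20],"delta_rot":[0,0,-0.3],"fingers":255},{"dp":[-2.1,0.5,20],"delta_rot":[0,0,0],"fingers":255},{"dp":[0,0,20],"delta_rot":[0,0,0],"fingers":255},{"dp":[0,0,8],"delta_rot":[0,0,0],"fingers":255},{"dp":[0,0,5],"delta_rot":[0,0,0],"fingers":255},{"dp":[0,0,5],"delta_rot":[0,0,0],"fingers":255},{"dp":[0,0,4],"delta_rot":[0,0,0],"fingers":255},{"dp":[0,0,3],"delta_rot":[0,0,0],"fingers":255},{"dp":[0,0,2.5],"delta_rot":[0,0,0],"fingers":255},{"dp":[0,0,0],"delta_rot":[0,0,0],"fingers":255}])

```text
clock: 5.82
position: [0.5921, -0.3199, 0.0428]
tcp_rot: [2.195, 2.248, 0.0]
force: [-0.1, -0.1, -0.3]
width: 0.0173
gripper_force: 58.9
```

Call:
carry_out(motion=[{"dp":[0,0,1],"delta_rot":[0,0,0],"fingers":255},{"dp":[0,0,0],"delta_rot":[0,0,0],"fingers":255},{"dp":[0,0,0],"delta_rot":[0,0,0],"fingers":90},{"dp":[0,0,0],"delta_rot":[0,0,0],"fingers":90},{"dp":[0,0,0],"delta_rot":[0,0,0],"fingers":90},{"dp":[0,0,-10],"delta_rot":[0,0,0],"fingers":90},{"dp":[0,0,-25],"delta_rot":[0,0,0],"fingers":90},{"dp":[0,0,-30],"delta_rot":[0,0,0],"fingers":90},{"dp":[0,0,-23],"delta_rot":[0,0,0],"fingers":90},{"dp":[0,0,0],"delta_rot":[0,0,0],"fingers":90}])

```text
clock: 6.65
position: [0.5941, -0.321, 0.136]
tcp_rot: [2.19, 2.242, 0.003]
force: [0.2, -0.3, 1.1]
width: 0.0553
gripper_force: 0.0
```

```bash
python3 - <<'E'
from h import *
o,s=look("w3",[641.7,-34.3,130],87.5)
f=s["frame"][:,:,::-1]
cv2.imwrite("pics/w3c.png",cv2.resize(f[150:330,200:420],None,fx=3,fy=3))
E
```

```text
pos [ 594.1 -321.   136. ] head 91.36 tilt [ 0.0067 -0.0036 -1.    ] turn 3.86 dp [285.5  54.4   5.3] dp after turn [288.6  35.    5.2] clk 6.65 w 55.3
F [ 0.2 -0.3  1.1]
```

View pics/w3c.png

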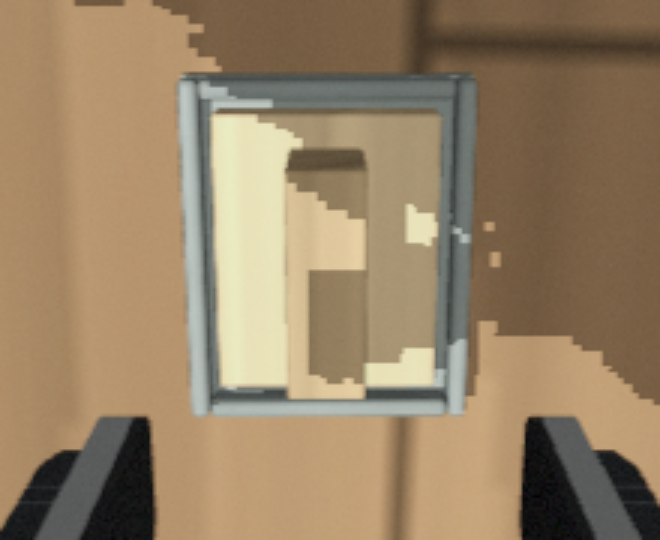

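The short panel lies flat inside its tray: the board spans x 213..440 and y 110..388 of the crop, within all four rims. Next is the middle panel.

Call:
carry_out(motion=[{"dp":[0,0,0],"delta_rot":[0,0,1.9],"fingers":90},{"dp":[0,0,0],"delta_rot":[0,0,1.9],"fingers":90},{"dp":[32,4,0],"delta_rot":[0,0,0],"fingers":90},{"dp":[32,4,0],"delta_rot":[0,0,0],"fingers":90},{"dp":[32,4,0],"delta_rot":[0,0,0],"fingers":90},{"dp":[32,4,0],"delta_rot":[0,0,0],"fingers":90},{"dp":[32,4,0],"delta_rot":[0,0,0],"fingers":90},{"dp":[32,4,0],"delta_rot":[0,0,0],"fingers":90},{"dp":[32,4,0],"delta_rot":[0,0,0],"fingers":90},{"dp":[32,4,0],"delta_rot":[0,0,0],"fingers":90},{"dp":[32,4,0],"delta_rot":[0,0,0],"fingers":90},{"dp":[0,0,0],"delta_rot":[0,0,0],"fingers":90},{"dp":[0,0,0],"delta_rot":[0,0,0],"fingers":90}])

```text
clock: 7.78
position: [0.6401, -0.0321, 0.1293]
tcp_rot: [-2.265, -2.176, 0.001]
force: [0.5, -0.7, -0.2]
width: 0.0552
gripper_force: 0.0
```

```bash
python3 - <<'E'
from h import *
o,s=look("w4",[641.7,-34.3,37],87.5)
h=cv2.cvtColor(s["frame"],cv2.COLOR_RGB2HSV)
m=((h[...,0]>=17)&(h[...,1]<125)&(h[...,1]>50)).astype(np.uint8)*255
b=np.zeros_like(m); b[150:330,250:380]=m[150:330,250:380]
b=cv2.morphologyEx(b,cv2.MORPH_OPEN,np.ones((7,7))); cv2.imwrite("pics/w4m.png",np.hstack([s["frame"][100:350,200:440,::-1],cv2.merge([b]*3)[100:350,200:440]]))
r=rect(b,s,.012);print(r); go(o,[*r[0],37],r[2])
E
```

```text
pos [640.1 -32.1 129.3] head 87.71 tilt [-9.e-04  0.e+00 -1.e+00] turn 0.21 dp [-2.1  1.8 92.3] dp after turn [-2.1  1.8 92.3] clk 7.78 w 55.2
F [ 0.5 -0.7 -0.2]
(array([642.1, -35.9]), array([ 55.4, 100.7]), 87.72, (277, 177, 79, 131))
pos [640.1 -32.1 129.3] head 87.71 tilt [-9.e-04  0.e+00 -1.e+00] turn -0.01 dp [-3.7  2.3 92.3] dp after turn [-3.7  2.3 92.3] clk 7.78 w 55.2
```

View pics/w4m.png

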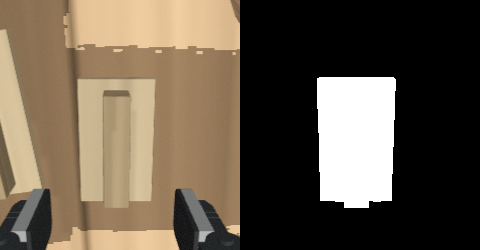

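The mask covers the middle panel; the rib top sticks out at its rear edge, which I've allowed for. Grasping it now.

Call:
carry_out(motion=[{"dp":[-1.1,1,30],"delta_rot":[0,0,0],"fingers":90},{"dp":[-1,1,30],"delta_rot":[0,0,0],"fingers":90},{"dp":[0,0,23],"delta_rot":[0,0,0],"fingers":90},{"dp":[0,0,8.5],"delta_rot":[0,0,0],"fingers":90},{"dp":[0,0,0],"delta_rot":[0,0,0],"fingers":255},{"dp":[0,0,0],"delta_rot":[0,0,0],"fingers":255},{"dp":[0,0,0],"delta_rot":[0,0,0],"fingers":255},{"dp":[0,0,0],"delta_rot":[0,0,0],"fingers":255},{"dp":[0,0,0],"delta_rot":[0,0,0],"fingers":255}])

```text
clock: 8.58
position: [0.6434, -0.0362, 0.0403]
tcp_rot: [2.267, 2.172, 0.003]
force: [-0.6, -1.3, 7.3]
width: 0.0164
gripper_force: 59.9
```

```bash
python3 - <<'E'
from h import *
from bench import env
o=env.get_obs(); print(o["gripper_force"],o["force"]); go(o,[458,-263,140],99.3)
E
```

```text
59.86067712306976 [-0.62538542 -1.2837005   7.25657613]
pos [643.4 -36.2  40.3] head 87.55 tilt [ 2.9e-03 -5.0e-04 -1.0e+00] turn -11.75 dp [-234.6 -175.2 -100.2] dp after turn [-193.9 -219.3 -100.3] clk 8.58 w 16.4
```

Call:
carry_out(motion=[{"dp":[0,0,-20],"delta_rot":[0,0,0],"fingers":255},{"dp":[0,0,-28],"delta_rot":[0,0,-3.9],"fingers":255},{"dp":[0,0,-28],"delta_rot":[0,0,-3.9],"fingers":255},{"dp":[0,0,-26],"delta_rot":[0,0,-3.9],"fingers":255},{"dp":[-19.4,-21.9,0],"delta_rot":[0,0,0],"fingers":255},{"dp":[-19.4,-21.9,0],"delta_rot":[0,0,0],"fingers":255},{"dp":[-19.4,-21.9,0],"delta_rot":[0,0,0],"fingers":255},{"dp":[-19.4,-21.9,0],"delta_rot":[0,0,0],"fingers":255},{"dp":[-19.4,-21.9,0],"delta_rot":[0,0,0],"fingers":255},{"dp":[-19.4,-21.9,0],"delta_rot":[0,0,0],"fingers":255},{"dp":[-19.4,-21.9,0],"delta_rot":[0,0,0],"fingers":255},{"dp":[-19.4,-21.9,0],"delta_rot":[0,0,0],"fingers":255},{"dp":[-19.4,-21.9,0],"delta_rot":[0,0,0],"fingers":255},{"dp":[-19.4,-21.9,0],"delta_rot":[0,0,0],"fingers":255},{"dp":[0,0,0],"delta_rot":[0,0,0],"fingers":255},{"dp":[0,0,0],"delta_rot":[0,0,0],"fingers":255},{"dp":[0,0,0],"delta_rot":[0,0,0],"fingers":255}])

```text
clock: 10.0
position: [0.4577, -0.2627, 0.1411]
tcp_rot: [2.035, 2.392, 0.001]
force: [-0.2, 1.2, -1.2]
width: 0.0169
gripper_force: 59.0
```

```bash
python3 - <<'E'
from h import *
o,s=look("w5",[458,-263,45],99.3)
f=s["frame"][100:340,150:470,::-1]; cv2.imwrite("pics/w5c.png",cv2.resize(f,None,fx=2.5,fy=2.5,interpolation=cv2.INTER_CUBIC))
E
```

```text
pos [ 457.7 -262.7  141.1] head 99.23 tilt [ 1.2e-03 -4.0e-04 -1.0e+00] turn -0.07 dp [-0.3  0.1 96.1] dp after turn [-0.3  0.1 96.1] clk 10.0 w 16.9
F [-0.2  1.2 -1.2]
```

View pics/w5c.png

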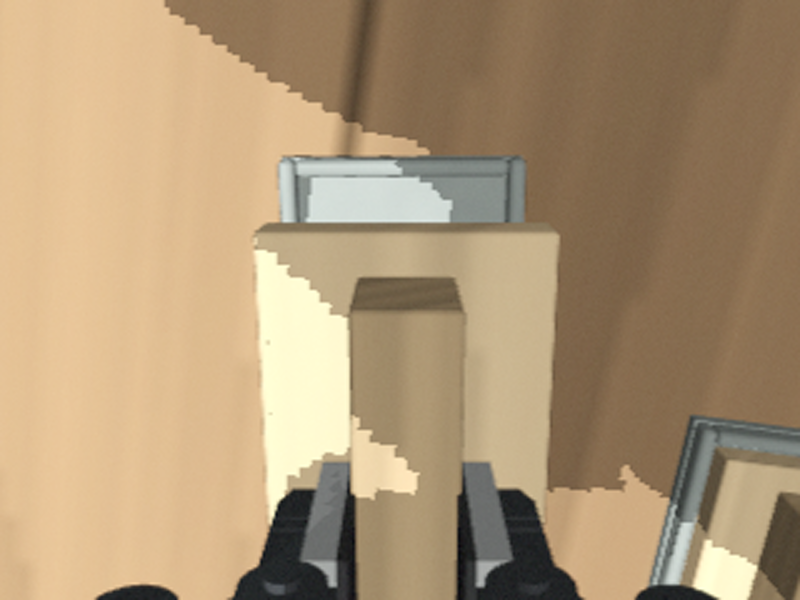

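```bash
python3 - <<'E'
from h import *
o,s=wrist(); z0=o["position"][2]-.0403
R=Ro.from_rotvec(o["tcp_rot"]).as_matrix()
def t(n,p,z,half):
    q=ray(s,np.array(p)/2.5+[150,100],z); e=q[1]-q[0]
    l=((q-o["position"])@R*1000); c=l.mean(0)
    print(n,"tool-frame mid",c[:2].round(1),"centre x",round(c[0]-half,1),"width",round(np.linalg.norm(e)*1000,1),"skew",round(float(np.degrees(np.arctan2(l[1,0]-l[0,0],l[1,1]-l[0,1]))),2))
t("tray base",[(280,156),(525,156)],0.0,56.5)
t("tray rim",[(281,160),(524,160)],.014,56.5)
t("board top",[(255,233),(558,234)],z0+.012,47.5)
t("rib top",[(350,309),(464,309)],z0+.038,39.5)
t("rib base",[(358,278),(458,278)],z0+.012,39.5)
E
```

```text
tray base tool-frame mid [55.  -1.1] centre x -1.5 width 74.1 skew 0.0
tray rim tool-frame mid [54.9 -1.1] centre x -1.6 width 69.7 skew 0.0
board top tool-frame mid [49.4  0.1] centre x 1.9 width 54.0 skew -0.19
rib top tool-frame mid [42.   0.1] centre x 2.5 width 17.3 skew 0.0
rib base tool-frame mid [41.3  0.3] centre x 1.8 width 18.1 skew 0.0
```

Call:
carry_out(motion=[{"dp":[-1.8,-0.6,22],"delta_rot":[0,0,0],"fingers":255},{"dp":[-1.7,-0.6,22],"delta_rot":[0,0,0],"fingers":255},{"dp":[0,0,22],"delta_rot":[0,0,0],"fingers":255},{"dp":[0,0,8],"delta_rot":[0,0,0],"fingers":255},{"dp":[0,0,5],"delta_rot":[0,0,0],"fingers":255},{"dp":[0,0,5],"delta_rot":[0,0,0],"fingers":255},{"dp":[0,0,4],"delta_rot":[0,0,0],"fingers":255},{"dp":[0,0,4],"delta_rot":[0,0,0],"fingers":255},{"dp":[0,0,3],"delta_rot":[0,0,0],"fingers":255},{"dp":[0,0,0],"delta_rot":[0,0,0],"fingers":255}])

```text
clock: 10.93
position: [0.4569, -0.2664, 0.0454]
tcp_rot: [2.034, 2.393, 0.0]
force: [0.1, -0.0, -0.2]
width: 0.0166
gripper_force: 58.9
```

Call:
carry_out(motion=[{"dp":[0,0,1],"delta_rot":[0,0,0],"fingers":255},{"dp":[0,0,0.5],"delta_rot":[0,0,0],"fingers":255},{"dp":[0,0,0],"delta_rot":[0,0,0],"fingers":90},{"dp":[0,0,0],"delta_rot":[0,0,0],"fingers":90},{"dp":[0,0,0],"delta_rot":[0,0,0],"fingers":90},{"dp":[0,0,-10],"delta_rot":[0,0,0],"fingers":90},{"dp":[0,0,-25],"delta_rot":[0,0,0],"fingers":90},{"dp":[0,0,-30],"delta_rot":[0,0,0],"fingers":90},{"dp":[0,0,-23],"delta_rot":[0,0,0],"fingers":90},{"dp":[0,0,0],"delta_rot":[0,0,0],"fingers":90},{"dp":[0,0,0],"delta_rot":[0,0,0],"fingers":90}])

```text
clock: 11.85
position: [0.4575, -0.2667, 0.1336]
tcp_rot: [2.033, 2.391, 0.001]
force: [0.3, 0.7, -1.2]
width: 0.0554
gripper_force: 0.0
```

```bash
python3 - <<'E'
from h import *
o,s=look("w6",[550.4,-13.2,130],96)
cv2.imwrite("pics/w6c.png",cv2.resize(s["frame"][130:340,200:420,::-1],None,fx=2,fy=2))
E
```

```text
pos [ 457.5 -266.7  133.6] head 99.26 tilt [ 0.0026 -0.0015 -1.    ] turn 3.26 dp [235.3 132.5   3.4] dp after turn [242.5 118.9   3.4] clk 11.85 w 55.4
F [ 0.3  0.7 -1.2]
```

View pics/w6c.png

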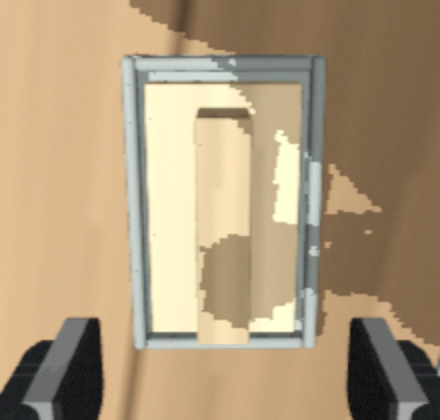

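The middle panel is flat in its tray, inside all four rims of the crop (x 147..300, y 83..332). Now the long panel.

Call:
carry_out(motion=[{"dp":[0,0,0],"delta_rot":[0,0,3.26],"fingers":90},{"dp":[30.3,14.9,0],"delta_rot":[0,0,0],"fingers":90},{"dp":[30.3,14.9,0],"delta_rot":[0,0,0],"fingers":90},{"dp":[30.3,14.9,0],"delta_rot":[0,0,0],"fingers":90},{"dp":[30.3,14.9,0],"delta_rot":[0,0,0],"fingers":90},{"dp":[30.3,14.9,0],"delta_rot":[0,0,0],"fingers":90},{"dp":[30.3,14.9,0],"delta_rot":[0,0,0],"fingers":90},{"dp":[30.3,14.9,0],"delta_rot":[0,0,0],"fingers":90},{"dp":[30.3,14.9,0],"delta_rot":[0,0,0],"fingers":90},{"dp":[0,0,0],"delta_rot":[0,0,0],"fingers":90},{"dp":[0,0,0],"delta_rot":[0,0,0],"fingers":90}])

```text
clock: 12.82
position: [0.5495, -0.0112, 0.1307]
tcp_rot: [-2.098, -2.336, 0.002]
force: [-0.1, 0.2, 0.7]
width: 0.0553
gripper_force: 0.0
```

```bash
python3 - <<'E'
from h import *
o,s=look("w7",[550.4,-13.2,37],96)
h=cv2.cvtColor(s["frame"],cv2.COLOR_RGB2HSV)
m=((h[...,0]>=17)&(h[...,1]<125)&(h[...,1]>50)).astype(np.uint8)*255
b=np.zeros_like(m); b[140:330,250:390]=m[140:330,250:390]
b=cv2.morphologyEx(b,cv2.MORPH_OPEN,np.ones((7,7)))
r=rect(b,s,.012);print(r); go(o,[*r[0],37],r[2])
E
```

```text
pos [549.5 -11.2 130.7] head 96.16 tilt [-0.002  0.    -1.   ] turn 0.16 dp [-2.1  0.9 93.7] dp after turn [-2.1  0.9 93.7] clk 12.82 w 55.3
F [-0.1  0.2  0.7]
(array([550.5, -15.7]), array([ 55.3, 126.8]), 96.17, (275, 159, 78, 164))
pos [549.5 -11.2 130.7] head 96.16 tilt [-0.002  0.    -1.   ] turn -0.01 dp [-4.6  0.7 93.7] dp after turn [-4.6  0.7 93.7] clk 12.82 w 55.3
```

Call:
carry_out(motion=[{"dp":[-1,0.4,30],"delta_rot":[0,0,0],"fingers":90},{"dp":[-1,0.4,30],"delta_rot":[0,0,0],"fingers":90},{"dp":[0,0,23],"delta_rot":[0,0,0],"fingers":90},{"dp":[0,0,9.5],"delta_rot":[0,0,0],"fingers":90},{"dp":[0,0,0],"delta_rot":[0,0,0],"fingers":255},{"dp":[0,0,0],"delta_rot":[0,0,0],"fingers":255},{"dp":[0,0,0],"delta_rot":[0,0,0],"fingers":255},{"dp":[0,0,0],"delta_rot":[0,0,0],"fingers":255},{"dp":[0,0,0],"delta_rot":[0,0,0],"fingers":255}])

```text
clock: 13.62
position: [0.552, -0.0149, 0.041]
tcp_rot: [2.101, 2.333, 0.002]
force: [-1.2, -2.1, 8.8]
width: 0.0166
gripper_force: 60.0
```

```bash
python3 - <<'E'
from h import *
from bench import env
o=env.get_obs(); print(o["gripper_force"],o["force"]); go(o,[493,302,140],94.3)
E
```

```text
59.981621503829956 [-1.23858498 -2.0914626   8.8413138 ]
pos [552.  -14.9  41. ] head 95.99 tilt [ 2.7e-03 -3.0e-04 -1.0e+00] turn 1.69 dp [321.2 -25.3 -99.3] dp after turn [320.3 -34.8 -99.3] clk 13.62 w 16.6
```

Call:
carry_out(motion=[{"dp":[0,0,-20],"delta_rot":[0,0,0],"fingers":255},{"dp":[0,0,-28],"delta_rot":[0,0,0],"fingers":255},{"dp":[0,0,-28],"delta_rot":[0,0,1.7],"fingers":255},{"dp":[0,0,-26],"delta_rot":[0,0,0],"fingers":255},{"dp":[29.1,-3.2,0],"delta_rot":[0,0,0],"fingers":255},{"dp":[29.1,-3.2,0],"delta_rot":[0,0,0],"fingers":255},{"dp":[29.1,-3.2,0],"delta_rot":[0,0,0],"fingers":255},{"dp":[29.1,-3.2,0],"delta_rot":[0,0,0],"fingers":255},{"dp":[29.1,-3.2,0],"delta_rot":[0,0,0],"fingers":255},{"dp":[29.1,-3.2,0],"delta_rot":[0,0,0],"fingers":255},{"dp":[29.1,-3.2,0],"delta_rot":[0,0,0],"fingers":255},{"dp":[29.1,-3.2,0],"delta_rot":[0,0,0],"fingers":255},{"dp":[29.1,-3.2,0],"delta_rot":[0,0,0],"fingers":255},{"dp":[29.1,-3.2,0],"delta_rot":[0,0,0],"fingers":255},{"dp":[29.1,-3.2,0],"delta_rot":[0,0,0],"fingers":255},{"dp":[0,0,0],"delta_rot":[0,0,0],"fingers":255},{"dp":[0,0,0],"delta_rot":[0,0,0],"fingers":255},{"dp":[0,0,0],"delta_rot":[0,0,0],"fingers":255}])

```text
clock: 15.12
position: [0.4919, 0.3018, 0.1418]
tcp_rot: [2.136, 2.303, 0.001]
force: [0.7, -0.6, -0.5]
width: 0.0162
gripper_force: 58.8
```

```bash
python3 - <<'E'
from h import *
o,s=look("w8",[493,302,50],94.3)
cv2.imwrite("pics/w8c.png",cv2.resize(s["frame"][40:340,100:500,::-1],None,fx=2,fy=2))
E
```

```text
pos [491.9 301.8 141.8] head 94.32 tilt [ 6.e-04  1.e-04 -1.e+00] turn 0.02 dp [ 0.1  1.1 91.8] dp after turn [ 0.1  1.1 91.8] clk 15.12 w 16.2
F [ 0.7 -0.6 -0.5]
```

View pics/w8c.png

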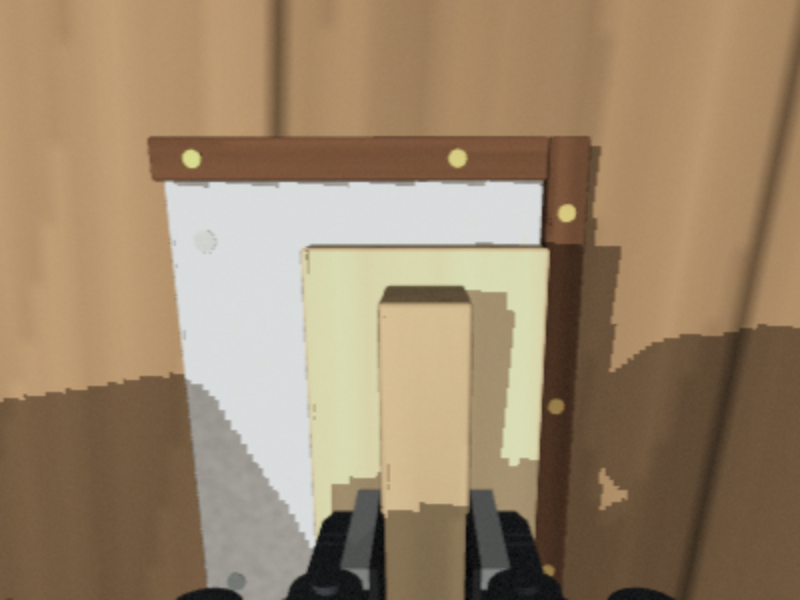

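```bash
python3 - <<'E'
from h import *
o,s=wrist(); z0=o["position"][2]-.041
R=Ro.from_rotvec(o["tcp_rot"]).as_matrix()
def t(n,p,z):
    q=ray(s,np.array(p)/2+[100,40],z); l=((q-o["position"])@R*1000)
    print(n,l[:,:2].round(1).tolist(),"ang dx/dy",round(float(np.degrees(np.arctan2(l[1,0]-l[0,0],l[1,1]-l[0,1]))),2),"world",(q[:,:2]*1000).round(1).tolist())
t("short stop face base",[(166,183),(542,183)],.008)
t("short stop outer top",[(150,137),(590,137)],.02)
t("long stop outer top",[(590,139),(563,580)],.02)
t("board front",[(304,248),(549,248)],z0+.012)
t("rib top front",[(379,303),(471,303)],z0+.038)
E
```

```text
short stop face base [[77.2, -93.0], [77.2, 42.0]] ang dx/dy 0.0 world [[393.6, 371.4], [528.2, 381.4]]
short stop outer top [[91.7, -92.4], [91.7, 55.4]] ang dx/dy 0.0 world [[393.1, 385.9], [540.5, 396.9]]
long stop outer top [[91.1, 55.5], [-77.1, 56.2]] ang dx/dy -89.74 world [[540.6, 396.3], [553.9, 228.7]]
board front [[62.1, -26.4], [62.1, 27.1]] ang dx/dy 0.01 world [[461.0, 361.3], [514.4, 365.3]]
rib top front [[54.1, -8.5], [54.1, 8.5]] ang dx/dy 0.01 world [[479.5, 354.6], [496.5, 355.9]]
```

Call:
carry_out(motion=[{"dp":[0,0,25],"delta_rot":[0,0,0],"fingers":255},{"dp":[0,0,25],"delta_rot":[0,0,0],"fingers":255},{"dp":[0,0,20],"delta_rot":[0,0,0],"fingers":255},{"dp":[0,0,9],"delta_rot":[0,0,0],"fingers":255},{"dp":[0,0,5],"delta_rot":[0,0,0],"fingers":255},{"dp":[0,0,4],"delta_rot":[0,0,0],"fingers":255},{"dp":[0,0,3],"delta_rot":[0,0,0],"fingers":255},{"dp":[0,0,1],"delta_rot":[0,0,0],"fingers":255},{"dp":[0,0,0],"delta_rot":[0,0,0],"fingers":255},{"dp":[0,0,0],"delta_rot":[0,0,0],"fingers":255}])

```text
clock: 16.05
position: [0.4921, 0.3022, 0.0499]
tcp_rot: [2.136, 2.303, 0.001]
force: [0.7, -0.3, -1.1]
width: 0.0164
gripper_force: 58.8
```

Call:
carry_out(motion=[{"dp":[0,0,0.7],"delta_rot":[0,0,0],"fingers":255},{"dp":[0,0,0.7],"delta_rot":[0,0,0],"fingers":255},{"dp":[0,0,0],"delta_rot":[0,0,0],"fingers":255},{"dp":[0,0,0],"delta_rot":[0,0,0],"fingers":255}])

```text
clock: 16.38
position: [0.4921, 0.3022, 0.049]
tcp_rot: [2.136, 2.303, 0.002]
force: [-4.3, -2.4, 13.1]
width: 0.0168
gripper_force: 60.5
```

Call:
carry_out(motion=[{"dp":[0,0,-0.5],"delta_rot":[0,0,0],"fingers":255},{"dp":[3,3,0],"delta_rot":[0,0,0],"fingers":255},{"dp":[3,3,0],"delta_rot":[0,0,0],"fingers":255},{"dp":[3,3,0],"delta_rot":[0,0,0],"fingers":255},{"dp":[2,2,0],"delta_rot":[0,0,0],"fingers":255},{"dp":[1,1,0],"delta_rot":[0,0,0],"fingers":255},{"dp":[0,0,0],"delta_rot":[0,0,0],"fingers":255},{"dp":[0,0,0],"delta_rot":[0,0,0],"fingers":255}])

```text
clock: 17.05
position: [0.5034, 0.3151, 0.049]
tcp_rot: [2.136, 2.303, 0.001]
force: [-0.9, -1.7, 7.1]
width: 0.0168
gripper_force: 59.8
```

Call:
carry_out(motion=[{"dp":[1,0,0],"delta_rot":[0,0,0],"fingers":255},{"dp":[1,0,0],"delta_rot":[0,0,0],"fingers":255},{"dp":[1,0,0],"delta_rot":[0,0,0],"fingers":255},{"dp":[0,0,0],"delta_rot":[0,0,0],"fingers":255}])

```text
clock: 17.38
position: [0.5032, 0.3179, 0.049]
tcp_rot: [2.136, 2.302, 0.001]
force: [1.1, -2.6, 6.4]
width: 0.0164
gripper_force: 59.8
```

Call:
carry_out(motion=[{"dp":[0.7,0,0],"delta_rot":[0,0,0],"fingers":255},{"dp":[0.7,0,0],"delta_rot":[0,0,0],"fingers":255},{"dp":[0.7,0,0],"delta_rot":[0,0,0],"fingers":255},{"dp":[0,0,0],"delta_rot":[0,0,0],"fingers":255}])

```text
clock: 17.72
position: [0.5032, 0.3187, 0.049]
tcp_rot: [2.136, 2.3, -0.001]
force: [1.1, -13.5, 11.2]
width: 0.0166
gripper_force: 60.4
```

Contact with the short stop, at −13.5 N. I'll ease off a little and then feel for the long stop.

Call:
carry_out(motion=[{"dp":[-0.8,1,0],"delta_rot":[0,0,0],"fingers":255},{"dp":[0,1,0],"delta_rot":[0,0,0],"fingers":255},{"dp":[0,1,0],"delta_rot":[0,0,0],"fingers":255},{"dp":[0,0,0],"delta_rot":[0,0,0],"fingers":255}])

```text
clock: 18.05
position: [0.5048, 0.3188, 0.049]
tcp_rot: [-2.136, -2.303, 0.003]
force: [-10.7, -7.6, 18.2]
width: 0.0164
gripper_force: 61.1
```

Call:
carry_out(motion=[{"dp":[0,0.7,0],"delta_rot":[0,0,0],"fingers":255},{"dp":[0,0.7,0],"delta_rot":[0,0,0],"fingers":255},{"dp":[0,0,0],"delta_rot":[0,0,0],"fingers":255}])

```text
clock: 18.3
position: [0.5055, 0.3189, 0.049]
tcp_rot: [-2.135, -2.303, 0.004]
force: [-16.7, -8.1, 22.0]
width: 0.0166
gripper_force: 61.7
```

The vertical load is 22 N, so drag could account for this reading. I'll unload z and continue.

Call:
carry_out(motion=[{"dp":[-0.3,0,-0.7],"delta_rot":[0,0,0],"fingers":255},{"dp":[0,0,-0.5],"delta_rot":[0,0,0],"fingers":255},{"dp":[0,0,0],"delta_rot":[0,0,0],"fingers":255}])

```text
clock: 18.55
position: [0.5056, 0.3188, 0.0491]
tcp_rot: [-2.135, -2.303, 0.004]
force: [-8.2, -1.8, 3.6]
width: 0.0165
gripper_force: 59.5
```

Call:
carry_out(motion=[{"dp":[0,0.7,0],"delta_rot":[0,0,0],"fingers":255},{"dp":[0,0.7,0],"delta_rot":[0,0,0],"fingers":255},{"dp":[0,0,0],"delta_rot":[0,0,0],"fingers":255}])

```text
clock: 18.8
position: [0.5057, 0.3188, 0.0491]
tcp_rot: [-2.133, -2.302, 0.007]
force: [-19.2, -3.0, 11.4]
width: 0.0165
gripper_force: 60.5
```

Long stop reached: it advanced 0.1 mm of the 1.4 mm commanded, with −19 N at low z load. Now I'll push back into the short stop.

Call:
carry_out(motion=[{"dp":[0.7,0,0],"delta_rot":[0,0,0],"fingers":255},{"dp":[0.7,0,0],"delta_rot":[0,0,0],"fingers":255},{"dp":[0,0,0],"delta_rot":[0,0,0],"fingers":255},{"dp":[0,0,0],"delta_rot":[0,0,0],"fingers":255}])

```text
clock: 19.13
position: [0.5056, 0.3189, 0.0491]
tcp_rot: [-2.136, -2.302, 0.009]
force: [-18.9, -13.2, 15.6]
width: 0.0164
gripper_force: 61.1
```

```bash
python3 - <<'E'
from h import *
from bench import env
o=env.get_obs(); print(o["force"],o["moment"]); go(o,[506,318,49],94.3)
E
```

```text
[-18.93124259 -13.21867058  15.59725378] [-2.59961308  3.68231568  0.10800237]
pos [505.6 318.9  49.1] head 94.3 tilt [-0.0048 -0.0034 -1.    ] turn -0.0 dp [-0.9  0.3  0.1] dp after turn [-0.9  0.3  0.1] clk 19.13 w 16.4
```

Call:
carry_out(motion=[{"dp":[0,-1.2,-0.8],"delta_rot":[0,0,0],"fingers":255},{"dp":[0.7,0,0],"delta_rot":[0,0.2,0],"fingers":255},{"dp":[0.5,0,0],"delta_rot":[0,0,0],"fingers":255},{"dp":[0,0,0],"delta_rot":[0,0,0],"fingers":255},{"dp":[0,0,0],"delta_rot":[0,0,0],"fingers":255}])

```text
clock: 19.55
position: [0.5055, 0.3191, 0.0495]
tcp_rot: [-2.137, -2.301, 0.006]
force: [-6.8, -17.8, 5.5]
width: 0.0163
gripper_force: 59.9
```

The short stop is confirmed: 17.8 N is well above the maximum possible drag of about 7 N. Now pressing the long side firmly.

Call:
carry_out(motion=[{"dp":[0,0.8,0],"delta_rot":[-0.25,0,0],"fingers":255},{"dp":[0,0.8,0],"delta_rot":[0,0,0],"fingers":255},{"dp":[0.4,0.4,0],"delta_rot":[0,0,0],"fingers":255},{"dp":[0,0,0],"delta_rot":[0,0,0],"fingers":255},{"dp":[0,0,0],"delta_rot":[0,0,0],"fingers":255}])

```text
clock: 19.97
position: [0.5056, 0.319, 0.0493]
tcp_rot: [2.137, 2.302, -0.005]
force: [-19.4, -23.2, 15.3]
width: 0.0165
gripper_force: 61.2
```

```bash
python3 - <<'E'
from h import *
from bench import imaging
o,s=look("w9",[506,318,49],94.3); print(o["moment"])
a=s["frame"][60:330,140:480,::-1]; a=cv2.resize(a,None,fx=1.18,fy=1.18)
t=imaging.snapshot("top")["frame"][200:350,110:290,::-1]; t=cv2.resize(t,(382,319))
a=a[:319]; a=cv2.copyMakeBorder(a,0,319-a.shape[0],0,0,cv2.BORDER_CONSTANT)
cv2.imwrite("pics/end.png",np.hstack([a,t]))
E
```

```text
pos [505.6 319.   49.3] head 94.26 tilt [-0.0023 -0.0026 -1.    ] turn -0.04 dp [-1.   0.3  0.3] dp after turn [-1.   0.3  0.3] clk 19.97 w 16.5
F [-19.4 -23.2  15.3]
[-4.61554822  4.29537306  0.17663811]
```

View pics/end.png

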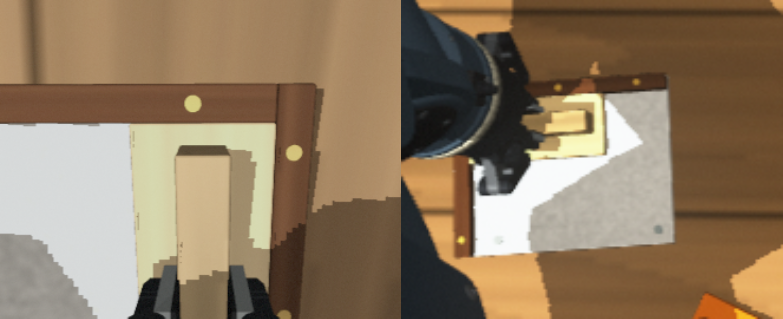

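The wrist view shows the board flush with both stops and no white gap at the corner (about 275,122). One small trim to balance the forces, then I hand in.

Call:
carry_out(motion=[{"dp":[0,0.6,-0.4],"delta_rot":[0,0,0],"fingers":255},{"dp":[0,0.2,0],"delta_rot":[0,0,0],"fingers":255},{"dp":[0,0,0],"delta_rot":[0,0,0],"fingers":255},{"dp":[0,0,0],"delta_rot":[0,0,0],"fingers":255}])

```text
clock: 20.4
position: [0.5057, 0.319, 0.0493]
tcp_rot: [-2.136, -2.302, 0.007]
force: [-23.4, -21.4, 14.3]
width: 0.0163
gripper_force: 61.1
```

```bash
python3 -c "
from bench import env
print(env.sign_off())"
```

```text
the job is handed in; nothing more can be done
None
```

I put the short and middle panels flat in their trays and let go of them, and handed the job in at about 20 s with the long panel still gripped in the corner, pressed at about 23 N on the long stop and 21 N on the short one; the result has not been reported back.

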